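# Sweep the dry red-clay offcuts off the ware board into the red-clay reclaim tray

## Task

Clear the ware board: with the fingers, sweep the four dry red-clay slab offcuts along the board and off its end into the reclaim tray that already holds red scraps, and let none fall into the white-clay tray. Push them only, do not pick any up, and leave the cup, the bowl and the slip jar standing where they are on the board.

Things in the scene. Friction and masses are not known exactly. Their poses are not given: they have to be found in the camera images.
- board: Ware board: pale plywood, 320 mm along its x, 360 mm along its y, 20 mm thick, fixed on two battens; its top is flat and level, 64 mm above the table, with no raised edge. Origin: on the table surface under the board's centre; x and y along its sides, z up. Its position and yaw (up to about 15 degrees) vary. Its two ends are at +180 and -180 mm on its y.
- offcut_a: Dry red clay slab offcut: hard flat tapered strip, 50 x 27 mm, 10 mm thick, 18 to 34 g, lying loose on the board at any yaw, corners at most 30 mm from its centre. Starts within 45 mm of the board's y axis and 50 to 80 mm either side of its middle along y (which of the four lies where varies), 40 mm or more of bare board between it and the next one along y. Origin: centre of its underside.
- offcut_b: Dry red clay slab offcut: hard flat four-sided corner piece, 42 x 34 mm, 10 mm thick, 18 to 34 g, lying loose on the board at any yaw, corners at most 30 mm from its centre. Starts within 45 mm of the board's y axis and 50 to 80 mm either side of its middle along y (which of the four lies where varies), 40 mm or more of bare board between it and the next one along y. Origin: centre of its underside.
- offcut_c: Dry red clay slab offcut: hard flat five-sided piece, 38 x 34 mm, 10 mm thick, 18 to 34 g, lying loose on the board at any yaw, corners at most 30 mm from its centre. Starts within 45 mm of the board's y axis and 50 to 80 mm either side of its middle along y (which of the four lies where varies), 40 mm or more of bare board between it and the next one along y. Origin: centre of its underside.
- offcut_d: Dry red clay slab offcut: hard flat strip with a cut corner, 53 x 25 mm, 10 mm thick, 18 to 34 g, lying loose on the board at any yaw, corners at most 30 mm from its centre. Starts within 45 mm of the board's y axis and 50 to 80 mm either side of its middle along y (which of the four lies where varies), 40 mm or more of bare board between it and the next one along y. Origin: centre of its underside.
- red_tray: Red-clay reclaim tray: open, dark grey plastic, fixed, 340 (x) x 160 (y) x 42 mm high, walls and floor 4 mm, with stuck-fast terracotta-red scraps 8 mm thick on its floor. Origin: centre of its underside, axes as the board's. Stands at the board's +y or -y end at random (other tray opposite), centre 248 mm from the board's; its near rim is tucked 12 mm under the board's end, so what is pushed off that end drops in.
- white_tray: White-clay reclaim tray: open, dark grey plastic, fixed, 340 (x) x 160 (y) x 42 mm high, walls and floor 4 mm, with stuck-fast cream-white scraps 8 mm thick on its floor. Origin: centre of its underside, axes as the board's. Stands at the board's +y or -y end at random (other tray opposite), centre 248 mm from the board's; its near rim is tucked 12 mm under the board's end, so what is pushed off that end drops in.
- cup: Unglazed tan clay cup, 60 mm across, 50 mm high, 100 g. It stands on the board near one long side, about 118 mm from the board's y axis; which of the cup, bowl and slip jar stands where varies. Leave it. Origin: centre of its underside.
- bowl: Small cream clay bowl, 64 mm across the rim, 34 mm high, 90 g. It stands on the board near one long side, about 118 mm from the board's y axis; which of the cup, bowl and slip jar stands where varies. Leave it. Origin: centre of its underside.
- slip_jar: Small white jar with a blue lid, 44 mm across, 50 mm high, 90 g. It stands on the board near one long side, about 118 mm from the board's y axis; which of the cup, bowl and slip jar stands where varies. Leave it. Origin: centre of its underside.

How it is judged:
By the outcome, as a careful person would: the job done as asked, in the order asked, and still so for the second after the job is handed in, with the robot touching nothing.
It also fails if it takes over 72 s, if anything falls off the work surface, if the arm or the gripper's body presses on something with over 40 N, if the wrist force passes 120 N, or if a joint passes its speed limit or range.

## Robot

A 6-joint arm with a two-finger parallel gripper is mounted at the origin on the work surface. World frame = base frame: x ahead of the robot, y to its left, z up, the work surface at z = 0. Lengths are in mm, angles in rad, forces in N, time in s.
With the tool pointing down it reaches from about 375 to 900 mm from the base axis. Payload 3.1 kg.
Tool frame: the origin (TCP) lies at the very end of the fingers, on their centre line; the grasp point (between the pads) lies 19 mm behind it; z points along the fingers, y is the direction in which the jaws open and shut (so a half turn about z gives the same grasp; the last joint's range is limited). The gripper opens to 87 mm and grips with 3 to 60 N. Pads are 19 mm wide; open, the fingers measure 117 mm over their backs; the gripper's body (75 mm by 190 mm) begins 51 mm behind the grasp point.
Start: joints at [1.103, 0.527, 1.433, -0, 1.181, -0.178], TCP at [178.56, 598.927, 222.548] pointing down, gripper open.
Joint ranges: [-3.08, 3.08], [-0.75, 2.2], [0.22, 2.44], [-1.43, 4.57], [0, 2.65], [-2.85, 2.85]. Speed limits (rad/s): [2.79, 2.79, 3.14, 3.14, 3.14, 3.14].

## Interface

Orientations are given as a unit quaternion [w, x, y, z].
In Python, from workcell import readout, cams, close_job gives the robot as it stands.
- The arm moves only by the tool drive_tool, never from a script. Its arguments are lists of equal length, an entry for each row: "hand": the gripper command: -1 is shut, 1 is fully open, values between are in proportion; "travel": the shift along the tool's x, y, z in cm, a list of three; "rot": the turn, a rotation vector about the tool's x, y, z in rad, a list of three. A call has exactly 8 rows; each row is the pose to reach, as a shift and turn from the pose measured when the call began, along the tool's axes at that moment; what a row does not reach only later rows make up. A row lasts 1/12 s, in which the tool goes at most 41.7 mm and 7.16 degrees, less where a joint would pass 70% of its speed; a pose out of reach is approached as far as the arm can. A call with a gripper value outside its range is refused whole. The fingers move at their own pace and stop on an object; "newtons" is the grip in N (left out, the last holds). Time passes only in rows, so rows that repeat a pose let the fingers close, or fill a call up. It gives the time, the measured TCP pose, the force and the opening at its end, in the units of the state.
- readout.sense(): the state, without advancing time (a new reading comes with each control period).
- cams.get_image(name): name is "scene" or "side" or "wrist"; returns a dict with "frame" (480x640x3 uint8, red, green, blue), "K" (3x3 intrinsics, pixels), "cam_to_world" (4x4, takes a point from camera to world coordinates); the wrist camera has in their place "tool_from_camera" (4x4, takes a point from camera to tool coordinates, whose origin is the TCP and whose axes are the flange's). Camera axes: x right, y down, z forward; pixel columns grow to the right and rows downward; lengths in mm; the calibration is good to about 2 mm. A picture is of the moment at which its call begins: read the wrist's pose just before it. There is no depth.
- close_job(): hands the job in, once; it reports no verdict.
The state is a dict: "time_s": time; "joint_pos": joint angles; "qvel": joint speeds; "joint_efforts": joint torques, N m; "tool_pos": TCP position; "ee_rot": TCP orientation; "force": force on the tool from outside, world axes, zero at the start; "torque": the same for the moment, N m; "gripper_width": finger opening in mm.
Only numpy, scipy, OpenCV 4.12 (cv2) and the standard library are available. Lean on these libraries where they do the work, as an engineer would, in place of code of your own. Each camera call takes 0.05 s, during which the arm holds its last target.

## Working session

There is one attempt and no reset: what is moved stays moved. The work goes in short steps, Python scripts to look and compute and a tool call to move; the robot and the scene stay as the last step left them, time stands still between calls to the robot, and variables do not carry over. Pictures are saved under pics/ and viewed, and the job is handed in when it is done.

Besides the shell and the picture viewer there is one more tool, called after "Call:" by a JSON object that holds its "op" and its "data", one argument or row to a line. drive_tool: Moves the arm, as the interface text tells. Its arguments: {"type":"object","properties":{"hand":{"type":"array","items":{"type":"number"}},"travel":{"type":"array","items":{"type":"array","items":{"type":"number"}}},"rot":{"type":"array","items":{"type":"array","items":{"type":"number"}}},"newtons":{"type":"number"}},"required":["hand","travel","rot"]}

```bash
mkdir -p pics; ls; cat > look.py <<'E'
import cv2,sys
from workcell import readout,cams
def snap(n,f):
    s=readout.sense(); d=cams.get_image(n); cv2.imwrite(f"pics/{f}.png",cv2.cvtColor(d["frame"],cv2.COLOR_RGB2BGR)); return s,d
E
python3 - <<'E'
from look import *
import pickle
for n in("scene","side"):
    s,d=snap(n,n+"0"); pickle.dump(d,open(n+"0.pkl","wb")); print(n,d["K"],d["cam_to_world"])
print(s)
E
```

```text
pics
scene [[497.74964889   0.         328.30948641]
 [  0.         497.74964889 237.94132493]
 [  0.           0.           1.        ]] [[-5.13982510e-01  7.33242050e-01 -4.45171961e-01  9.08487595e+02]
 [ 8.57738416e-01  4.33064786e-01 -2.77019316e-01  2.62108134e+02]
 [-1.03339108e-02 -5.24224176e-01 -8.51517600e-01  7.83933217e+02]
 [ 0.00000000e+00  0.00000000e+00  0.00000000e+00  1.00000000e+00]]
side [[484.98566892   0.         319.44688546]
 [  0.         484.98566892 243.1576925 ]
 [  0.           0.           1.        ]] [[-7.04694127e-01 -3.93054715e-01  5.90689579e-01  9.74122881e+01]
 [-7.09363318e-01  4.07303459e-01 -5.75245664e-01  4.25838194e+02]
 [-1.44868882e-02 -8.24385761e-01 -5.65842953e-01  4.72041023e+02]
 [ 0.00000000e+00  0.00000000e+00  0.00000000e+00  1.00000000e+00]]
{'time_s': 0.05, 'joint_pos': array([ 1.10250702e+00,  5.28426136e-01,  1.43387694e+00,  2.43012963e-05,
        1.18138091e+00, -1.78494058e-01]), 'qvel': array([-0.0005352 , -0.00044798, -0.00050473,  0.00127039, -0.00012853,
       -0.00095176]), 'joint_efforts': array([-3.06673701e-04, -4.41374803e+01, -1.77339184e+01,  6.37142616e-02,
        5.35132550e-02, -3.93625987e-05]), 'tool_pos': array([178.23251012, 598.30494071, 221.60428251]), 'ee_rot': array([-3.42949935e-04,  1.44395627e-01,  9.89519484e-01, -9.87891439e-04]), 'force': array([ 0.36877168,  0.39777208, -0.2635951 ]), 'torque': array([ 0.00282528, -0.02161097, -0.02828339]), 'gripper_width': 86.98378335301958}
```

View pics/scene0.png

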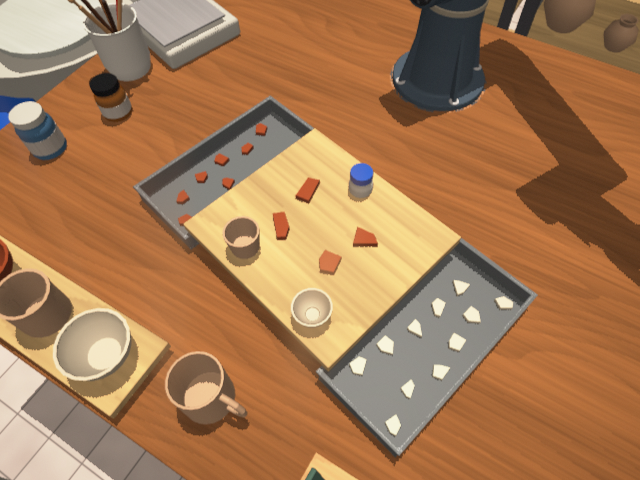

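View pics/side0.png

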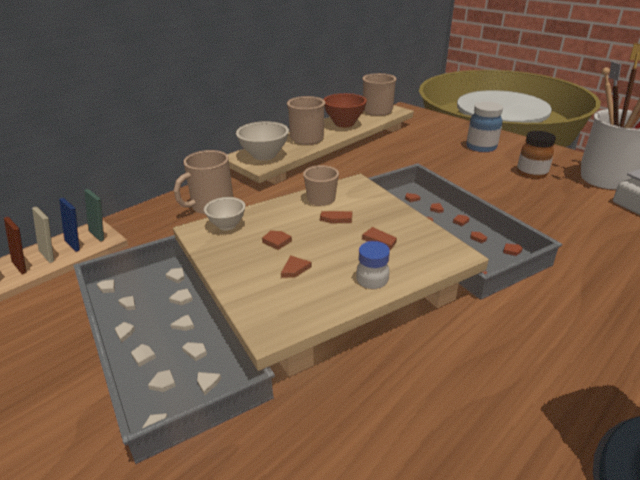

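The scene picture shows the red tray beyond the board's upper-left end and the white tray at the lower right. The offcuts are near (307,189), (281,225), (364,238) and (329,262); the jar is at (361,181), the cup at (242,238) and the bowl at (311,309).

```bash
cat > geo.py <<'E'
import numpy as np,cv2
def ray(d,uv,z):
    K=d["K"];T=d["cam_to_world"]
    r=T[:3,:3]@np.linalg.solve(K,[uv[0],uv[1],1.]);o=T[:3,3]
    return o+r*(z-o[2])/r[2]
def proj(d,P):
    T=np.linalg.inv(d["cam_to_world"]);p=T[:3,:3]@np.asarray(P,float)+T[:3,3];q=d["K"]@p;return q[:2]/q[2]
def redblobs(d,amin=60):
    h=cv2.cvtColor(d["frame"],cv2.COLOR_RGB2HSV)
    f=d["frame"].astype(int)
    m=((f[...,0]>75)&(f[...,0]-f[...,1]>55)&(f[...,1]<115)&(f[...,2]<95)&(f[...,0]>1.8*f[...,1])).astype(np.uint8)
    n,l,st,c=cv2.connectedComponentsWithStats(m)
    return [(i,st[i,4],c[i],(l==i)) for i in range(1,n) if amin<st[i,4]<1500]
E
python3 - <<'E'
import pickle;from geo import *
S=pickle.load(open("scene0.pkl","rb"));D=pickle.load(open("side0.pkl","rb"))
c=[ray(S,p,64)for p in[(316,130),(459,238),(332,370),(186,222)]]
c=np.array(c);print(c.round(0));print([np.linalg.norm(c[i]-c[(i+1)%4]).round() for i in range(4)])
c2=np.array([ray(D,p,64)for p in[(481,259),(263,343),(176,234),(357,178)]]);print(c2.round())
for cc in(c,c2):
    print(cc.mean(0).round(1), end=' ');v=(cc[0]+cc[3]-cc[1]-cc[2]);print(v.round(1), np.degrees(np.arctan2(-v[0],v[1])), 'x', (cc[0]-cc[3]+cc[1]-cc[2]).round())
for d in(S,D):
  for i,a,ce,m in redblobs(d): print(a,ce.round(0),ray(d,ce,72).round(0))
print([ray(S,p,z).round() for p,z in [((361,172),114),((242,230),114),((311,303),98)]])
print([ray(D,p,z).round() for p,z in [((375,252),114),((321,175),114),((225,207),98)]])
E
```

```text
[[ 331. -121.   64.]
 [ 420.  218.   64.]
 [ 724.  149.   64.]
 [ 630. -202.   64.]]
[np.float64(351.0), np.float64(312.0), np.float64(363.0), np.float64(310.0)]
[[ 332. -119.   64.]
 [ 426.  199.   64.]
 [ 700.  147.   64.]
 [ 624. -187.   64.]]
[526.1  11.2  64. ] [-182. -690.    0.] 165.21967474276036 x [-603.  151.   -0.]
[520.6   9.9  64. ] [-170.8 -651.5    0. ] 165.310480723998 x [-566.  119.    0.]
85 [260. 129.] [ 389. -212.   72.]
73 [246. 148.] [ 443. -206.   72.]
92 [221. 159.] [ 490. -232.   72.]
82 [201. 176.] [ 541. -238.   72.]
81 [227. 182.] [ 528. -188.   72.]
282 [307. 189.] [467. -55.  72.]
85 [182. 197.] [ 595. -238.   72.]
293 [281. 225.] [555. -54.  72.]
61 [184. 219.] [ 630. -205.   72.]
258 [364. 237.] [505.  81.  72.]
196 [  3. 256.] [ 840. -415.   72.]
124 [340. 102.] [ 923. -459.   72.]
84 [513. 248.] [ 309. -164.   72.]
[array([415.,  24., 114.]), array([616., -82., 114.]), array([661.,  75.,  98.])]
[array([406.,  27., 114.]), array([610., -79., 114.]), array([662.,  77.,  98.])]
```

```bash
cat >> geo.py <<'E'
def topdown(d,z,x0,x1,y0,y1,s=1.0):
    # output: col = (y1-y)*s , row=(x1-x)*s
    W=int((y1-y0)*s);H=int((x1-x0)*s)
    src=np.float32([proj(d,(x1,y1,z)),proj(d,(x1,y0,z)),proj(d,(x0,y0,z)),proj(d,(x0,y1,z))])
    dst=np.float32([[0,0],[W,0],[W,H],[0,H]])
    return cv2.warpPerspective(d["frame"],cv2.getPerspectiveTransform(src,dst),(W,H))
E
python3 - <<'E'
import pickle;from geo import *
S=pickle.load(open("scene0.pkl","rb"));D=pickle.load(open("side0.pkl","rb"))
a=[]
for d in(S,D):
    t=topdown(d,64,300,780,-300,300,1)
    h=cv2.cvtColor(t,cv2.COLOR_RGB2HSV)
    m=((h[...,0]>15)&(h[...,0]<30)&(h[...,1]>60)&(h[...,2]>130)).astype(np.uint8)
    m=cv2.morphologyEx(m,cv2.MORPH_OPEN,np.ones((5,5)))
    n,l,st,c=cv2.connectedComponentsWithStats(m);i=1+st[1:,4].argmax()
    cs,_=cv2.findContours((l==i).astype(np.uint8),0,2);hull=cv2.convexHull(max(cs,key=cv2.contourArea))
    r=cv2.minAreaRect(hull);print(r,'ctr x',780-r[0][1],'y',300-r[0][0])
    b=cv2.boxPoints(r).astype(int);cv2.polylines(t,[b],1,(0,255,0));a.append(t)
    cv2.imwrite(f"pics/td{len(a)}.png",t[...,::-1])
E
```

```text
((292.6548156738281, 253.32623291015625), (361.162353515625, 321.41717529296875), 14.257036209106445) ctr x 526.6737670898438 y 7.345184326171875
((290.87518310546875, 264.0964660644531), (360.97113037109375, 335.2369079589844), 14.42077350616455) ctr x 515.9035339355469 y 9.12481689453125
```

View pics/td1.png

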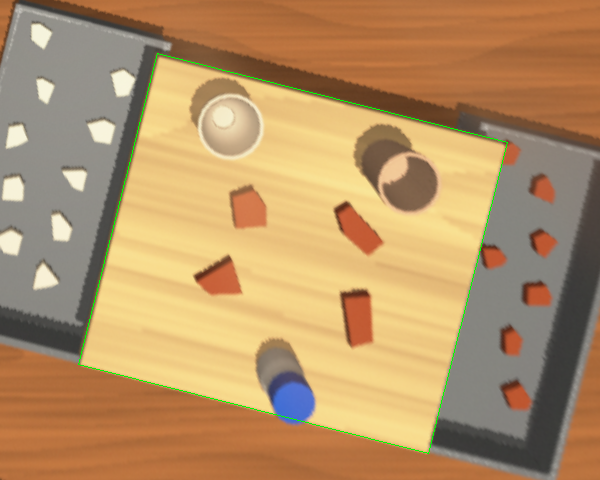

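View pics/td2.png

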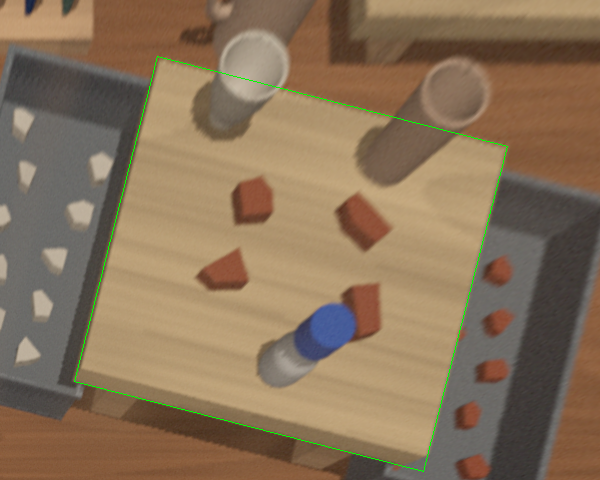

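```bash
cat >> geo.py <<'E'
C=np.array([526.7,7.7]);YAW=np.radians(-14.35)
EX=np.array([np.cos(YAW),np.sin(YAW)]);ES=-np.array([-np.sin(YAW),np.cos(YAW)])  # s toward red
def b2w(x,s,z): return np.r_[C+x*EX+s*ES,z]
def w2b(p): v=np.asarray(p)[:2]-C; return np.array([v@EX,v@ES])
def td(d,z,sc=1.5):
    # col=(s+200)*sc,row=(170-x)*sc
    q=[(170,-200),(170,340),(-170,340),(-170,-200)]
    src=np.float32([proj(d,b2w(x,s,z))for x,s in q]);W,H=int(540*sc),int(340*sc)
    return cv2.warpPerspective(d["frame"],cv2.getPerspectiveTransform(src,np.float32([[0,0],[W,0],[W,H],[0,H]])),(W,H))
def pieces(d,sc=1.5):
    t=td(d,74,sc);f=t.astype(int)
    m=((f[...,0]>110)&(f[...,0]>1.8*f[...,1])&(f[...,1]<130)).astype(np.uint8)
    n,l,st,c=cv2.connectedComponentsWithStats(m);o=[]
    for i in range(1,n):
        if st[i,4]>200*sc*sc:
            x,y,w,h,a=st[i]
            o.append(dict(area=a/sc/sc,x=170-c[i][1]/sc,s=c[i][0]/sc-200,xr=(170-(y+h)/sc,170-y/sc),sr=(x/sc-200,(x+w)/sc-200)))
    return o,t
E
python3 - <<'E'
import pickle;from geo import *
np.set_printoptions(precision=0,suppress=True)
for n in("scene","side"):
    d=pickle.load(open(n+"0.pkl","rb"));o,t=pieces(d)
    for q in o: print({k:np.round(v).tolist() for k,v in q.items()})
    cv2.imwrite(f"pics/p_{n}.png",cv2.resize(t,(800,504))[...,::-1])
for p in[(415,24),(616,-82),(661,75)]:print(w2b(p))
p=np.array([178.2,598.3]);T=b2w(20,0,0)[:2]-p;print(T, T@[-.958,.286],T@[.286,.958])
E
```

```text
{'area': 204.0, 'x': 153.0, 's': 179.0, 'xr': [142.0, 163.0], 'sr': [174.0, 186.0]}
{'area': 324.0, 'x': 127.0, 's': 219.0, 'xr': [117.0, 139.0], 'sr': [209.0, 231.0]}
{'area': 333.0, 'x': 76.0, 's': 232.0, 'xr': [63.0, 87.0], 'sr': [221.0, 245.0]}
{'area': 1007.0, 'x': 43.0, 's': 52.0, 'xr': [23.0, 65.0], 'sr': [27.0, 78.0]}
{'area': 324.0, 'x': 50.0, 's': 188.0, 'xr': [39.0, 59.0], 'sr': [175.0, 200.0]}
{'area': 404.0, 'x': 24.0, 's': 240.0, 'xr': [13.0, 36.0], 'sr': [228.0, 253.0]}
{'area': 325.0, 'x': -27.0, 's': 226.0, 'xr': [-39.0, -14.0], 'sr': [217.0, 235.0]}
{'area': 1128.0, 'x': -42.0, 's': 74.0, 'xr': [-69.0, -17.0], 'sr': [55.0, 92.0]}
{'area': 846.0, 'x': -39.0, 's': -67.0, 'xr': [-54.0, -19.0], 'sr': [-89.0, -45.0]}
{'area': 432.0, 'x': -78.0, 's': 245.0, 'xr': [-90.0, -65.0], 'sr': [231.0, 259.0]}
{'area': 224.0, 'x': -75.0, 's': 211.0, 'xr': [-84.0, -65.0], 'sr': [202.0, 223.0]}
[-112.   12.]
[109.  65.]
[113. -98.]
[ 368. -596.] -522.7544752519408 -465.33096652638295
```

View pics/p_scene.png

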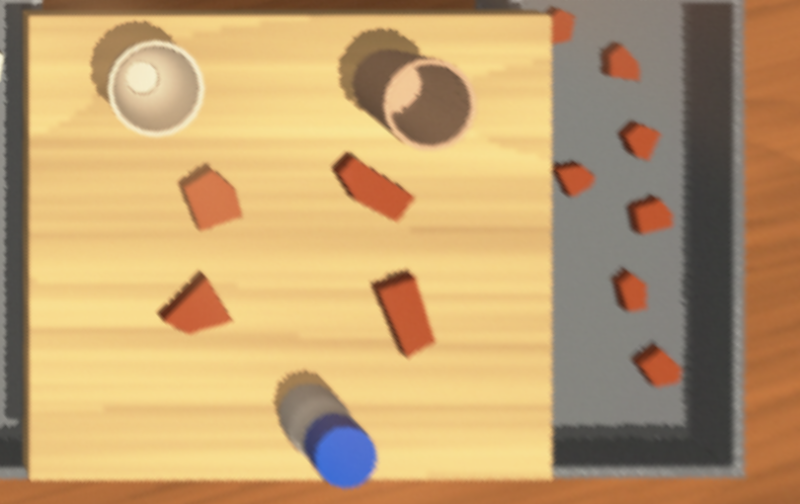

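```bash
cat > rem.py <<'E'
import sys,numpy as np;from geo import *;from workcell import readout
from scipy.spatial.transform import Rotation as R
s=readout.sense();q=s["ee_rot"];Rc=R.from_quat(q,scalar_first=True)
y=np.r_[EX,0];z=np.array([0,0,-1.]);Rt=R.from_matrix(np.c_[np.cross(y,z),y,z])
p=s["tool_pos"];print("t",round(s["time_s"],2),"board x,s",w2b(p).round(1),"z",p[2].round(1),"F",s["force"].round(1),"w",round(s["gripper_width"],1),"j",s["joint_pos"].round(2))
if len(sys.argv)>3:
    g=b2w(*map(float,sys.argv[1:4]));print("travel cm",(Rc.inv().apply(g-p)/10).round(2),"rot",(Rc.inv()*Rt).as_rotvec().round(3))
E
python3 rem.py 42 0 170
```

```text
t 0.1 board x,s [-483.9 -485.9] z 221.7 F [ 0.  -0.3 -0.5] w 86.7 j [ 1.1   0.53  1.43  0.    1.18 -0.18]
travel cm [-54.47 -46.47   5.24] rot [-2.000e-03  1.000e-03  1.531e+00]
```

Call:
{"op": "drive_tool", "data": {
  "hand": [-0.6,-0.6,-0.6,-0.6,-0.6,-0.6,-0.6,-0.6],
  "travel": [
    [-54.5,-46.5,4.0],
    [-54.5,-46.5,4.0],
    [-54.5,-46.5,4.0],
    [-54.5,-46.5,4.0],
    [-54.5,-46.5,4.0],
    [-54.5,-46.5,4.0],
    [-54.5,-46.5,4.0],
    [-54.5,-46.5,4.0]
  ],
  "rot": [
    [0,0,1.53],
    [0,0,1.53],
    [0,0,1.53],
    [0,0,1.53],
    [0,0,1.53],
    [0,0,1.53],
    [0,0,1.53],
    [0,0,1.53]
  ]
}}

```text
time_s: 0.77
tool_pos: [359.6, 317.6, 203.6]
ee_rot: [0.0, 0.603, 0.797, -0.001]
force: [0.4, -0.3, -0.9]
gripper_width: 41.6
```

```bash
python3 rem.py 42 0 170
```

```text
t 0.77 board x,s [-238.6 -258.8] z 203.6 F [ 0.4 -0.3 -0.9] w 41.6 j [ 0.49  0.36  1.81 -0.    0.97  0.22]
travel cm [-36.46  11.29   3.4 ] rot [-0.001  0.002  0.526]
```

Call:
{"op": "drive_tool", "data": {
  "hand": [-0.6,-0.6,-0.6,-0.6,-0.6,-0.6,-0.6,-0.6],
  "travel": [
    [-36.5,11.3,3.4],
    [-36.5,11.3,3.4],
    [-36.5,11.3,3.4],
    [-36.5,11.3,3.4],
    [-36.5,11.3,3.4],
    [-36.5,11.3,3.4],
    [-36.5,11.3,3.4],
    [-36.5,11.3,3.4]
  ],
  "rot": [
    [0,0,0.526],
    [0,0,0.526],
    [0,0,0.526],
    [0,0,0.526],
    [0,0,0.526],
    [0,0,0.526],
    [0,0,0.526],
    [0,0,0.526]
  ]
}}

```text
time_s: 1.43
tool_pos: [539.9, 38.5, 174.1]
ee_rot: [0.0, 0.79, 0.613, -0.001]
force: [0.5, 0.4, 0.4]
gripper_width: 17.4
```

```bash
python3 rem.py 42 0 90
```

```text
t 1.43 board x,s [  5.1 -33.1] z 174.1 F [0.5 0.4 0.4] w 17.4 j [-0.13  0.48  1.69 -0.    0.97  0.12]
travel cm [-3.3   3.7   8.41] rot [-0.001  0.002 -0.001]
```

Call:
{"op": "drive_tool", "data": {
  "hand": [-0.6,-0.6,-0.6,-0.6,-0.6,-0.6,-0.6,-0.6],
  "travel": [
    [-2,2,0],
    [-3.3,3.7,0],
    [-3.3,3.7,4],
    [-3.3,3.7,7],
    [-3.3,3.7,8.4],
    [-3.3,3.7,8.4],
    [-3.3,3.7,8.4],
    [-3.3,3.7,8.4]
  ],
  "rot": [
    [0,0,0],
    [0,0,0],
    [0,0,0],
    [0,0,0],
    [0,0,0],
    [0,0,0],
    [0,0,0],
    [0,0,0]
  ]
}}

```text
time_s: 2.1
tool_pos: [568.2, -2.8, 90.9]
ee_rot: [0.001, 0.79, 0.613, -0.0]
force: [0.6, 0.2, 0.0]
gripper_width: 17.6
```

```bash
python3 rem.py 42 0 67; python3 - <<'E'
from look import *
snap("scene","s1");snap("wrist","w1");snap("side","d1")
a=[cv2.resize(cv2.imread(f"pics/{n}.png"),(400,300)) for n in("s1","w1","d1")]
import numpy as np
cv2.imwrite("pics/m1.png",np.vstack([np.hstack(a[:2]),np.hstack([a[2],a[2]*0])]))
E
```

```text
t 2.1 board x,s [42.8 -0.1] z 90.9 F [0.6 0.2 0. ] w 17.6 j [-0.2   0.64  1.69 -0.    0.82  0.05]
travel cm [-0.01 -0.08  2.39] rot [ 0.001  0.001 -0.001]
```

View pics/m1.png

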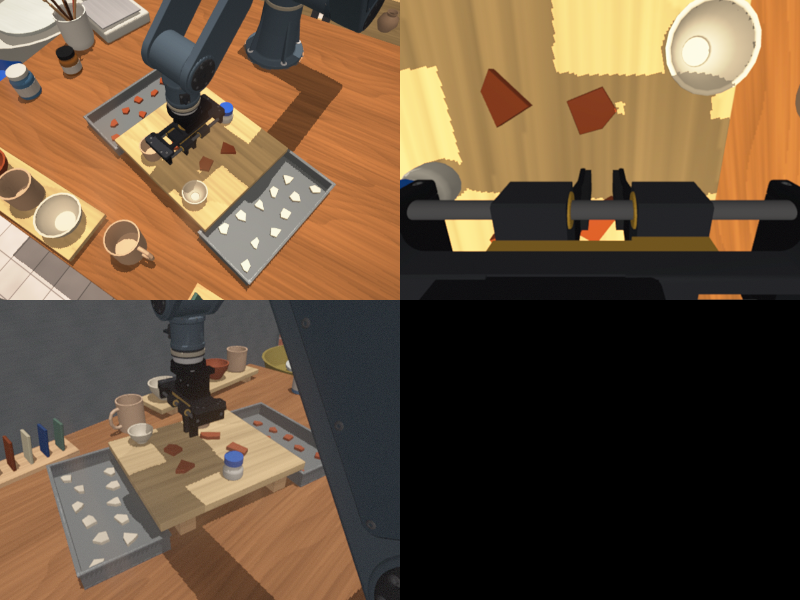

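The fingers (side view at about (195,430) in the montage) sit over bare board between the near and far pieces; the pentagon and the corner piece lie behind them in the wrist view. I'll lower and sweep the +x near strip.

Call:
{"op": "drive_tool", "data": {
  "hand": [-0.6,-0.6,-0.6,-0.6,-0.6,-0.6,-0.6,-0.6],
  "travel": [
    [0,-0.1,1.6],
    [0,-0.1,2.4],
    [0,-0.1,2.4],
    [-1.2,-0.1,2.4],
    [-2.4,-0.1,2.4],
    [-3.8,-0.1,2.4],
    [-5.2,-0.1,2.4],
    [-6.6,-0.1,2.4]
  ],
  "rot": [
    [0,0,0],
    [0,0,0],
    [0,0,0],
    [0,0,0],
    [0,0,0],
    [0,0,0],
    [0,0,0],
    [0,0,0]
  ]
}}

```text
time_s: 2.92
tool_pos: [551.1, -68.4, 68.4]
ee_rot: [0.002, 0.79, 0.613, 0.0]
force: [-0.6, 0.3, -0.3]
gripper_width: 17.2
```

```bash
python3 rem.py 42 185 67; python3 - <<'E'
from look import *
import numpy as np
snap("scene","s2");snap("side","d2")
a=cv2.imread("pics/s2.png")[80:380,120:520];b=cv2.imread("pics/d2.png")[130:430,150:550]
cv2.imwrite("pics/m2.png",np.hstack([a,b]))
E
```

```text
t 2.92 board x,s [42.5 67.6] z 68.4 F [-0.6  0.3 -0.3] w 17.2 j [-0.32  0.66  1.73 -0.    0.74 -0.07]
travel cm [-11.74  -0.04   0.16] rot [ 0.003  0.002 -0.001]
```

View pics/m2.png

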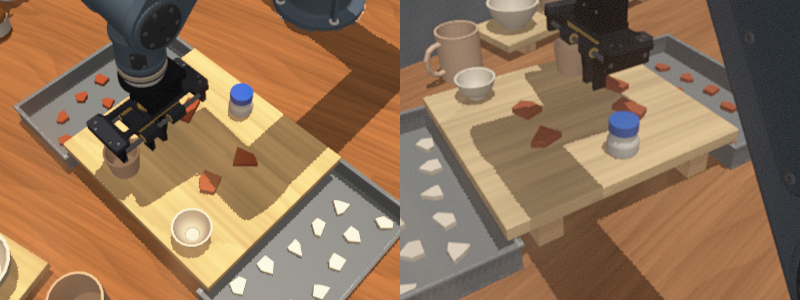

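```bash
python3 - <<'E'
import cv2
b=cv2.imread("pics/d2.png")[170:290,300:460];cv2.imwrite("pics/z2.png",cv2.resize(b,None,fx=5,fy=5,interpolation=2))
E
```

```text
(no output)
```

View pics/z2.png

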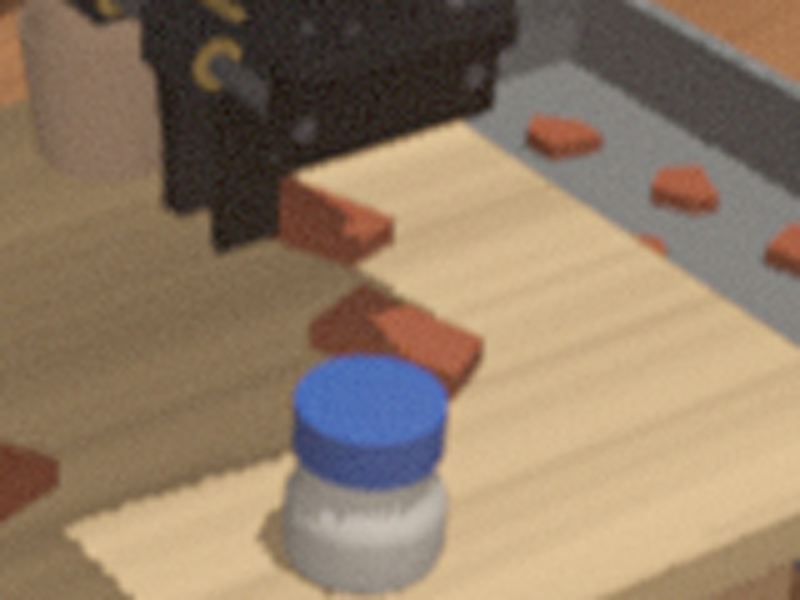

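The strip is riding squarely against both fingers and its near end is clear of the other strip. I'll carry on to the end.

Call:
{"op": "drive_tool", "data": {
  "hand": [-0.6,-0.6,-0.6,-0.6,-0.6,-0.6,-0.6,-0.6],
  "travel": [
    [-1.5,0,0.1],
    [-3.0,0,0.1],
    [-4.5,0,0.1],
    [-6.0,0,0.1],
    [-7.5,0,0.1],
    [-9,0,0.1],
    [-10.5,0,0.1],
    [-12,0,0.1]
  ],
  "rot": [
    [0,0,0],
    [0,0,0],
    [0,0,0],
    [0,0,0],
    [0,0,0],
    [0,0,0],
    [0,0,0],
    [0,0,0]
  ]
}}

```text
time_s: 3.68
tool_pos: [520.9, -186.3, 68.1]
ee_rot: [0.002, 0.791, 0.612, 0.0]
force: [0.3, -0.5, -0.9]
gripper_width: 17.7
```

```bash
python3 rem.py -40 20 100; python3 - <<'E'
from look import *
import numpy as np
snap("scene","s3");snap("side","d3")
a=cv2.imread("pics/s3.png")[80:380,120:520];b=cv2.imread("pics/d3.png")[130:430,150:550]
cv2.imwrite("pics/m3.png",np.hstack([a,b]))
E
```

```text
t 3.68 board x,s [ 42.4 189.4] z 68.1 F [ 0.3 -0.5 -0.9] w 17.7 j [-0.55  0.66  1.74 -0.    0.74 -0.29]
travel cm [16.9  -8.3  -3.26] rot [ 0.004  0.002 -0.004]
```

View pics/m3.png

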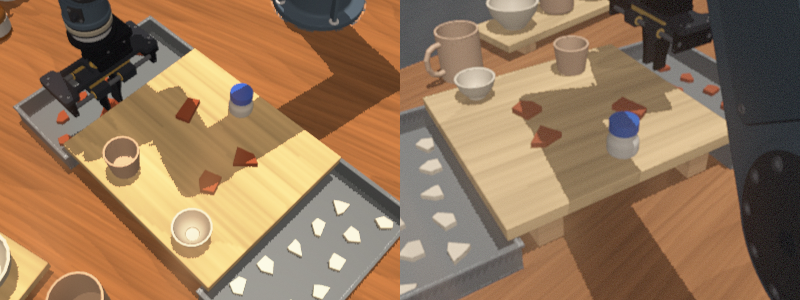

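The first strip is off the board's red end. Next is the second strip in the −x lane.

Call:
{"op": "drive_tool", "data": {
  "hand": [-0.6,-0.6,-0.6,-0.6,-0.6,-0.6,-0.6,-0.6],
  "travel": [
    [0,0,-3.5],
    [4,-2,-3.5],
    [8,-4,-3.5],
    [12,-6,-3.5],
    [16,-8,-3.5],
    [16.9,-8.3,-3.5],
    [16.9,-8.3,-1.5],
    [16.9,-8.3,0]
  ],
  "rot": [
    [0,0,0],
    [0,0,0],
    [0,0,0],
    [0,0,0],
    [0,0,0],
    [0,0,0],
    [0,0,0],
    [0,0,0]
  ]
}}

```text
time_s: 4.45
tool_pos: [483.7, -0.6, 67.6]
ee_rot: [0.003, 0.791, 0.612, 0.001]
force: [-0.6, -0.6, 0.2]
gripper_width: 17.6
```

```bash
python3 rem.py -40 185 67; python3 - <<'E'
from look import *
import numpy as np
snap("scene","s4");snap("side","d4")
a=cv2.imread("pics/s4.png")[80:380,120:520];b=cv2.imread("pics/d4.png")[130:430,150:550]
cv2.imwrite("pics/m4.png",np.hstack([a,b]))
E
```

```text
t 4.45 board x,s [-39.6  18.6] z 67.6 F [-0.6 -0.6  0.2] w 17.6 j [-0.23  0.6   1.92 -0.    0.61  0.03]
travel cm [-1.664e+01  1.000e-02  1.000e-01] rot [ 0.007  0.002 -0.003]
```

View pics/m4.png

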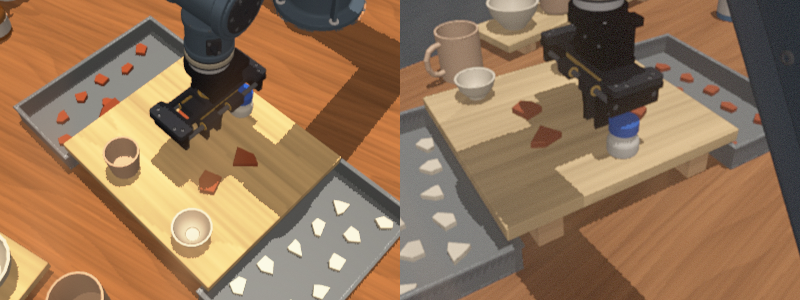

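Call:
{"op": "drive_tool", "data": {
  "hand": [-0.6,-0.6,-0.6,-0.6,-0.6,-0.6,-0.6,-0.6],
  "travel": [
    [-1.3,0,0],
    [-2.6,0,0],
    [-3.9,0,0],
    [-5.3,0,0],
    [-6.7,0,0],
    [-8.1,0,0],
    [-9.5,0,0],
    [-10.5,0,0]
  ],
  "rot": [
    [0.007,0,0],
    [0.007,0,0],
    [0.007,0,0],
    [0.007,0,0],
    [0.007,0,0],
    [0.007,0,0],
    [0.007,0,0],
    [0.007,0,0]
  ]
}}

```text
time_s: 5.22
tool_pos: [456.1, -104.3, 67.1]
ee_rot: [-0.001, 0.792, 0.611, -0.002]
force: [1.1, -0.1, -0.8]
gripper_width: 17.9
```

```bash
python3 rem.py -40 188 67; python3 - <<'E'
from look import *
import numpy as np
snap("scene","s5");snap("side","d5")
a=cv2.imread("pics/s5.png")[80:380,120:520];b=cv2.imread("pics/d5.png")[130:430,150:550]
cv2.imwrite("pics/m5.png",np.hstack([a,b]))
E
```

```text
t 5.22 board x,s [-40.6 126. ] z 67.1 F [ 1.1 -0.1 -0.8] w 17.9 j [-0.46  0.6   1.95 -0.01  0.6  -0.2 ]
travel cm [-6.2   0.1   0.03] rot [-0.004  0.003 -0.006]
```

View pics/m5.png

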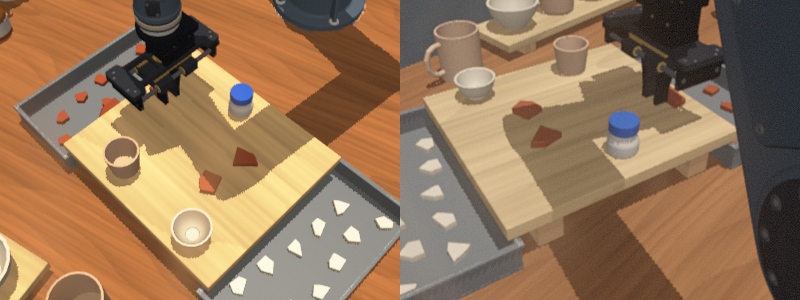

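Call:
{"op": "drive_tool", "data": {
  "hand": [-0.6,-0.6,-0.6,-0.6,-0.6,-0.6,-0.6,-0.6],
  "travel": [
    [-1.0,0,0],
    [-2.2,0,0],
    [-3.4,0,0],
    [-4.6,0,0],
    [-5.8,0,0],
    [-6.2,0,0],
    [-6.2,0,-2],
    [-6.2,0,-4]
  ],
  "rot": [
    [0,0,0],
    [0,0,0],
    [0,0,0],
    [0,0,0],
    [0,0,0],
    [0,0,0],
    [0,0,0],
    [0,0,0]
  ]
}}

```text
time_s: 5.98
tool_pos: [439.6, -164.1, 106.7]
ee_rot: [-0.003, 0.793, 0.61, -0.003]
force: [-0.8, -0.4, 0.7]
gripper_width: 17.3
```

```bash
python3 rem.py 38 -115 100; python3 - <<'E'
from look import *
import numpy as np
snap("scene","s6");snap("side","d6")
a=cv2.imread("pics/s6.png")[80:380,120:520];b=cv2.imread("pics/d6.png")[130:430,150:550]
cv2.imwrite("pics/m6.png",np.hstack([a,b]))
E
```

```text
t 5.98 board x,s [-41.8 188.1] z 106.7 F [-0.8 -0.4  0.7] w 17.3 j [-0.59  0.52  1.92 -0.01  0.71 -0.33]
travel cm [30.37  7.73  0.56] rot [-0.008  0.002 -0.009]
```

View pics/m6.png

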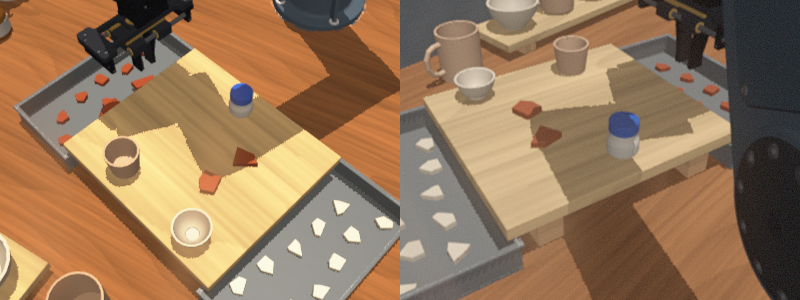

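Both strips are now in the red tray (montage (108,103) and (143,82)). The pentagon is next, from its white-tray side.

Call:
{"op": "drive_tool", "data": {
  "hand": [-0.6,-0.6,-0.6,-0.6,-0.6,-0.6,-0.6,-0.6],
  "travel": [
    [30.4,7.7,0],
    [30.4,7.7,0],
    [30.4,7.7,0],
    [30.4,7.7,0],
    [30.4,7.7,0],
    [30.4,7.7,0],
    [30.4,7.7,0],
    [30.4,7.7,0]
  ],
  "rot": [
    [-0.008,0,-0.009],
    [-0.008,0,-0.009],
    [-0.008,0,-0.009],
    [-0.008,0,-0.009],
    [-0.008,0,-0.009],
    [-0.008,0,-0.009],
    [-0.008,0,-0.009],
    [-0.008,0,-0.009]
  ]
}}

```text
time_s: 6.75
tool_pos: [595.9, 113.5, 107.3]
ee_rot: [0.005, 0.789, 0.615, 0.002]
force: [0.9, -0.4, 0.4]
gripper_width: 17.5
```

```bash
python3 rem.py 37 -115 67.5
```

```text
t 6.75 board x,s [  40.8 -119.6] z 107.3 F [ 0.9 -0.4  0.4] w 17.5 j [ 0.01  0.65  1.58 -0.01  0.9   0.26]
travel cm [-0.45 -0.42  3.97] rot [0.01  0.003 0.004]
```

Call:
{"op": "drive_tool", "data": {
  "hand": [-0.6,-0.6,-0.6,-0.6,-0.6,-0.6,-0.6,-0.6],
  "travel": [
    [-0.4,-0.4,1],
    [-0.4,-0.4,3],
    [-0.4,-0.4,4.0],
    [-0.4,-0.4,4.0],
    [-1.6,-0.4,4.0],
    [-3.0,-0.4,4.0],
    [-4.4,-0.4,4.0],
    [-5.8,-0.4,4.0]
  ],
  "rot": [
    [0.01,0.003,0.004],
    [0.01,0.003,0.004],
    [0.01,0.003,0.004],
    [0.01,0.003,0.004],
    [0.01,0.003,0.004],
    [0.01,0.003,0.004],
    [0.01,0.003,0.004],
    [0.01,0.003,0.004]
  ]
}}

```text
time_s: 7.42
tool_pos: [577.3, 55.7, 67.3]
ee_rot: [-0.0, 0.79, 0.613, -0.0]
force: [-0.6, 0.6, -0.1]
gripper_width: 17.1
```

```bash
python3 rem.py 37 187 67; python3 - <<'E'
from look import *
import numpy as np
snap("scene","s7");snap("side","d7")
a=cv2.imread("pics/s7.png")[80:380,120:520];b=cv2.imread("pics/d7.png")[130:430,150:550]
cv2.imwrite("pics/m7.png",np.hstack([a,b]))
E
```

```text
t 7.42 board x,s [ 37.1 -59. ] z 67.3 F [-0.6  0.6 -0.1] w 17.1 j [-0.1   0.68  1.67 -0.    0.79  0.15]
travel cm [-2.46e+01  1.00e-02  4.00e-02] rot [-0.001  0.    -0.001]
```

View pics/m7.png

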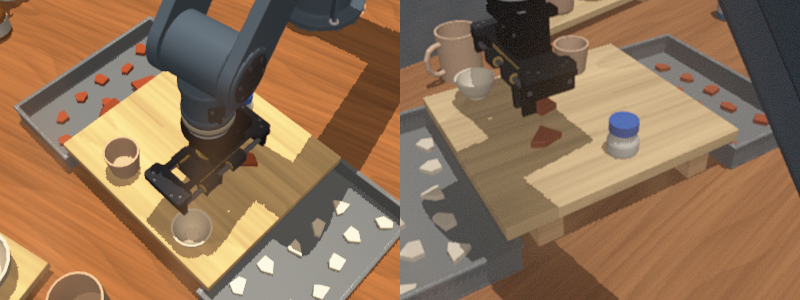

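Call:
{"op": "drive_tool", "data": {
  "hand": [-0.6,-0.6,-0.6,-0.6,-0.6,-0.6,-0.6,-0.6],
  "travel": [
    [-1.5,0,0],
    [-3.0,0,0],
    [-4.5,0,0],
    [-6.0,0,0],
    [-7.5,0,0],
    [-9,0,0],
    [-10.5,0,0],
    [-12,0,0]
  ],
  "rot": [
    [0,0,0],
    [0,0,0],
    [0,0,0],
    [0,0,0],
    [0,0,0],
    [0,0,0],
    [0,0,0],
    [0,0,0]
  ]
}}

```text
time_s: 8.18
tool_pos: [547.0, -62.3, 67.8]
ee_rot: [-0.0, 0.791, 0.612, -0.0]
force: [-0.2, 0.0, -0.3]
gripper_width: 17.8
```

```bash
python3 rem.py 37 187 67; python3 - <<'E'
from look import *
import numpy as np
snap("scene","s8");snap("side","d8")
a=cv2.imread("pics/s8.png")[80:380,120:520];b=cv2.imread("pics/d8.png")[130:430,150:550]
cv2.imwrite("pics/m8.png",np.hstack([a,b]))
E
```

```text
t 8.18 board x,s [37.  62.8] z 67.8 F [-0.2  0.  -0.3] w 17.8 j [-0.32  0.66  1.74 -0.    0.74 -0.06]
travel cm [-12.42   0.05   0.08] rot [-0.     0.    -0.004]
```

View pics/m8.png

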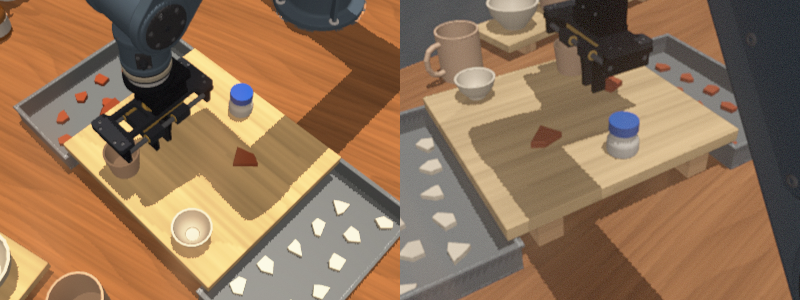

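The pentagon stays in front of the fingers; one more stretch takes it off.

Call:
{"op": "drive_tool", "data": {
  "hand": [-0.6,-0.6,-0.6,-0.6,-0.6,-0.6,-0.6,-0.6],
  "travel": [
    [-1.5,0,0],
    [-3.0,0,0],
    [-4.5,0,0],
    [-6.0,0,0],
    [-7.5,0,0],
    [-9,0,0],
    [-10.5,0,0],
    [-12.4,0,0]
  ],
  "rot": [
    [0,0,0],
    [0,0,0],
    [0,0,0],
    [0,0,0],
    [0,0,0],
    [0,0,0],
    [0,0,0],
    [0,0,0]
  ]
}}

```text
time_s: 8.95
tool_pos: [515.6, -182.9, 68.0]
ee_rot: [-0.0, 0.792, 0.611, -0.0]
force: [0.0, 0.6, 0.0]
gripper_width: 17.5
```

Call:
{"op": "drive_tool", "data": {
  "hand": [-0.6,-0.6,-0.6,-0.6,-0.6,-0.6,-0.6,-0.6],
  "travel": [
    [0,0,0],
    [0,0,-4],
    [4,-1,-4.5],
    [8,-2.5,-4.5],
    [12,-4,-4.5],
    [16,-5.5,-4.5],
    [20,-7.0,-4.5],
    [24,-7.7,-4.5]
  ],
  "rot": [
    [0,0,0],
    [0,0,0],
    [0,0,0],
    [0,0,0],
    [0,0,0],
    [0,0,0],
    [0,0,0],
    [0,0,0]
  ]
}}

```text
time_s: 9.62
tool_pos: [499.5, 68.7, 113.0]
ee_rot: [-0.001, 0.792, 0.611, -0.001]
force: [0.2, -0.7, 0.5]
gripper_width: 17.6
```

```bash
python3 rem.py -39 -122 100; python3 - <<'E'
from look import *
import numpy as np
snap("scene","s9");snap("side","d9")
a=cv2.imread("pics/s9.png")[80:380,120:520];b=cv2.imread("pics/d9.png")[130:430,150:550]
cv2.imwrite("pics/m9.png",np.hstack([a,b]))
E
```

```text
t 9.62 board x,s [-41.5 -52.3] z 113.0 F [ 0.2 -0.7  0.5] w 17.6 j [-0.09  0.54  1.83  0.    0.77  0.17]
travel cm [6.97 0.21 1.3 ] rot [-0.003 -0.    -0.007]
```

View pics/m9.png

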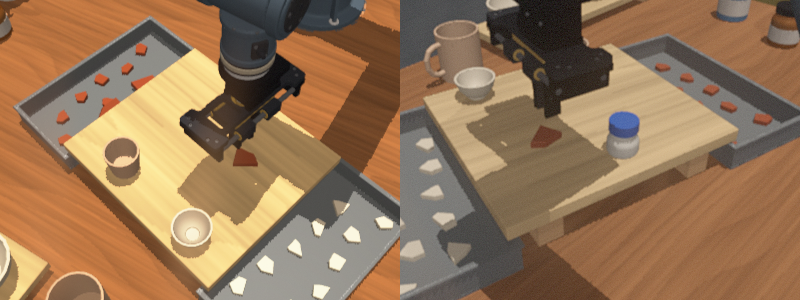

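Call:
{"op": "drive_tool", "data": {
  "hand": [-0.6,-0.6,-0.6,-0.6,-0.6,-0.6,-0.6,-0.6],
  "travel": [
    [3.5,0.2,0],
    [7,0.2,0],
    [7,0.2,2],
    [7,0.2,4.6],
    [7,0.2,4.6],
    [6,0.2,4.6],
    [4.7,0.2,4.6],
    [3.3,0.2,4.6]
  ],
  "rot": [
    [-0.003,0,-0.007],
    [-0.003,0,-0.007],
    [-0.003,0,-0.007],
    [-0.003,0,-0.007],
    [-0.003,0,-0.007],
    [-0.003,0,-0.007],
    [-0.003,0,-0.007],
    [-0.003,0,-0.007]
  ]
}}

```text
time_s: 10.38
tool_pos: [510.0, 102.7, 67.8]
ee_rot: [0.0, 0.787, 0.617, 0.001]
force: [0.4, -0.6, -0.3]
gripper_width: 17.3
```

```bash
python3 rem.py -39 187 67.5; python3 - <<'E'
from look import *
import numpy as np
snap("scene","s10");snap("side","d10")
a=cv2.imread("pics/s10.png")[80:380,120:520];b=cv2.imread("pics/d10.png")[130:430,150:550]
cv2.imwrite("pics/m10.png",np.hstack([a,b]))
E
```

```text
t 10.38 board x,s [-39.7 -87.8] z 67.8 F [ 0.4 -0.6 -0.3] w 17.3 j [-0.02  0.63  1.82  0.    0.68  0.22]
travel cm [-2.748e+01 -1.600e-01 -1.000e-02] rot [ 0.002 -0.002  0.009]
```

View pics/m10.png

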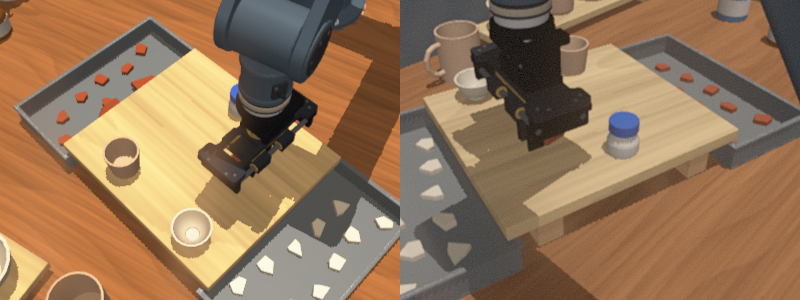

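Call:
{"op": "drive_tool", "data": {
  "hand": [-0.6,-0.6,-0.6,-0.6,-0.6,-0.6,-0.6,-0.6],
  "travel": [
    [-1.5,0.0,0],
    [-3.0,0,0],
    [-4.5,0,0],
    [-6.0,0,0],
    [-7.5,0,0],
    [-9,0,0],
    [-10.5,0,0],
    [-12,0,0]
  ],
  "rot": [
    [0,0,0.009],
    [0,0,0.009],
    [0,0,0.009],
    [0,0,0.009],
    [0,0,0.009],
    [0,0,0.009],
    [0,0,0.009],
    [0,0,0.009]
  ]
}}

```text
time_s: 11.15
tool_pos: [480.2, -16.2, 68.6]
ee_rot: [0.0, 0.792, 0.611, 0.001]
force: [0.8, -0.5, 1.2]
gripper_width: 17.5
```

```bash
python3 rem.py -39 187 67.5; python3 - <<'E'
from look import *
import numpy as np
snap("scene","s11");snap("side","d11")
a=cv2.imread("pics/s11.png")[80:380,120:520];b=cv2.imread("pics/d11.png")[130:430,150:550]
cv2.imwrite("pics/m11.png",np.hstack([a,b]))
E
```

```text
t 11.15 board x,s [-39.1  34.7] z 68.6 F [ 0.8 -0.5  1.2] w 17.5 j [-0.27  0.6   1.92  0.    0.62 -0.01]
travel cm [-15.23   0.09   0.09] rot [ 0.002 -0.001 -0.005]
```

View pics/m11.png

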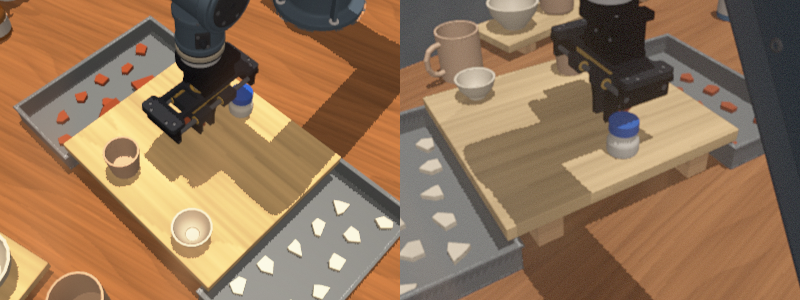

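Call:
{"op": "drive_tool", "data": {
  "hand": [-0.6,-0.6,-0.6,-0.6,-0.6,-0.6,-0.6,-0.6],
  "travel": [
    [-1.5,0.0,0.1],
    [-3.0,0,0.1],
    [-4.5,0,0.1],
    [-6.0,0,0.1],
    [-7.5,0,0.1],
    [-8.5,0,0.1],
    [-9.5,0,0.1],
    [-10.0,0,0.1]
  ],
  "rot": [
    [0,0,0],
    [0,0,0],
    [0,0,0],
    [0,0,0],
    [0,0,0],
    [0,0,0],
    [0,0,0],
    [0,0,0]
  ]
}}

```text
time_s: 11.92
tool_pos: [454.7, -114.6, 67.7]
ee_rot: [0.001, 0.793, 0.61, 0.001]
force: [0.0, 0.8, 0.6]
gripper_width: 17.7
```

Call:
{"op": "drive_tool", "data": {
  "hand": [-0.6,-0.6,-0.6,-0.6,-0.6,-0.6,-0.6,-0.6],
  "travel": [
    [-1.2,0.0,0],
    [-2.4,0,0],
    [-3.6,0,0],
    [-4.8,0,0],
    [-5.3,0,0],
    [-5.3,0,0],
    [-5.3,0,-3],
    [-5.3,0,-7]
  ],
  "rot": [
    [0,0,0],
    [0,0,0],
    [0,0,0],
    [0,0,0],
    [0,0,0],
    [0,0,0],
    [0,0,0],
    [0,0,0]
  ]
}}

```text
time_s: 12.58
tool_pos: [438.6, -163.9, 135.6]
ee_rot: [-0.004, 0.793, 0.61, -0.0]
force: [-0.3, 1.2, -0.1]
gripper_width: 17.3
```

```bash
python3 rem.py 0 -60 250; python3 - <<'E'
from look import *
import numpy as np
snap("scene","s12");snap("side","d12")
a=cv2.imread("pics/s12.png")[80:380,120:520];b=cv2.imread("pics/d12.png")[130:430,150:550]
cv2.imwrite("pics/m12.png",np.hstack([a,b]))
E
```

```text
t 12.58 board x,s [-42.8 188. ] z 135.6 F [-0.3  1.2 -0.1] w 17.3 j [-0.6   0.46  1.9   0.    0.79 -0.34]
travel cm [ 24.89   3.98 -11.36] rot [-0.007 -0.004 -0.009]
```

View pics/m12.png

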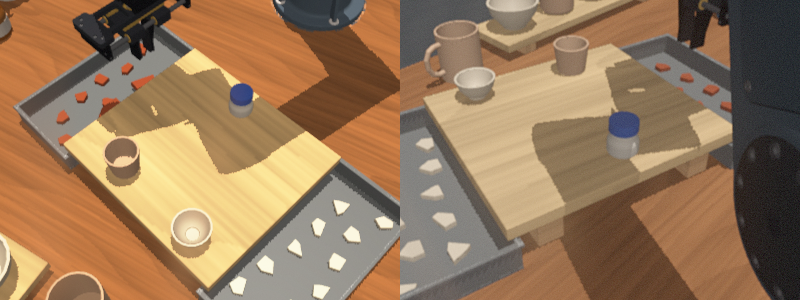

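The board is clear of red pieces. I'll move up and out so the wrist camera can look into the red tray.

Call:
{"op": "drive_tool", "data": {
  "hand": [-0.6,-0.6,-0.6,-0.6,-0.6,-0.6,-0.6,-0.6],
  "travel": [
    [0,0,-4],
    [-3,2,-8],
    [-6,4,-12],
    [-9,5,-15],
    [-11,6,-16],
    [-11,6,-16],
    [-11,6,-16],
    [-11,6,-16]
  ],
  "rot": [
    [0,0,0],
    [0,0,0],
    [0,0,0],
    [0,0,0],
    [0,0,0],
    [0,0,0],
    [0,0,0],
    [0,0,0]
  ]
}}

```text
time_s: 13.35
tool_pos: [471.4, -286.5, 301.4]
ee_rot: [0.004, 0.792, 0.61, 0.003]
force: [-0.0, 0.5, -1.3]
gripper_width: 17.3
```

```bash
python3 rem.py 0 -60 290; python3 - <<'E'
from look import *
snap("wrist","w13")
E
```

```text
t 13.35 board x,s [ 19.3 298.7] z 301.4 F [-0.   0.5 -1.3] w 17.3 j [-0.75  0.34  1.52  0.    1.27 -0.49]
travel cm [35.85 -2.25  1.12] rot [ 0.009 -0.    -0.009]
```

View pics/w13.png

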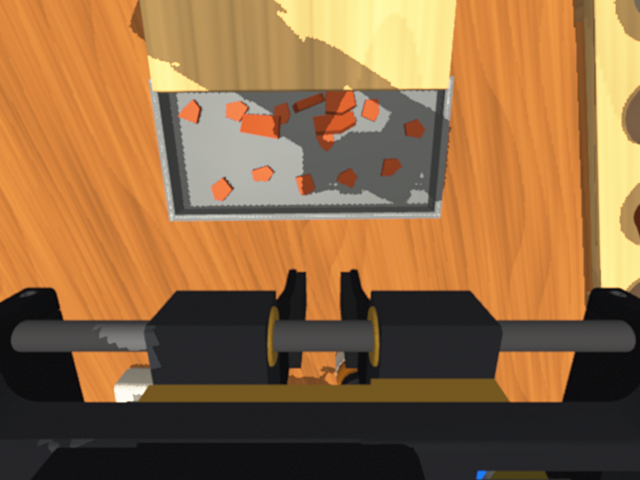

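The wrist view shows four larger red pieces inside the red tray: (260,124), (309,101), (340,101) and (335,122). I'll zoom in on the upright-looking one at (309,101).

```bash
python3 - <<'E'
from look import *
b=cv2.imread("pics/w13.png")[70:170,220:400];cv2.imwrite("pics/z13.png",cv2.resize(b,None,fx=4.4,fy=4.4,interpolation=2))
E
```

```text
(no output)
```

View pics/z13.png

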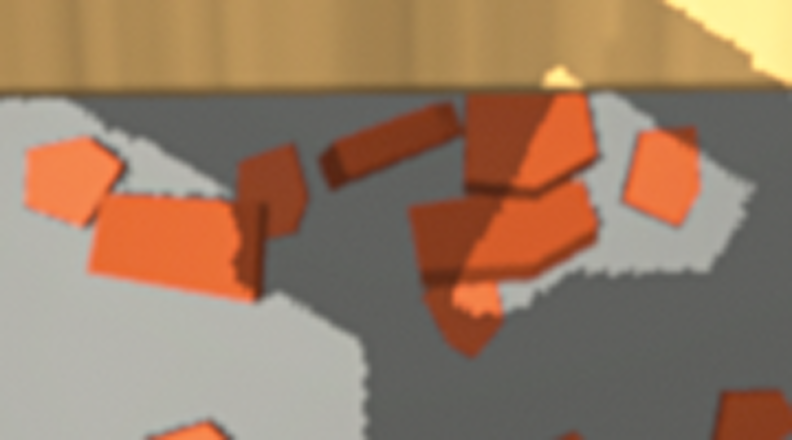

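Call:
{"op": "drive_tool", "data": {
  "hand": [-0.6,-0.6,-0.6,-0.6,-0.6,-0.6,-0.6,-0.6],
  "travel": [
    [6,-0.5,0],
    [12,-1,0],
    [18,-1.5,0],
    [24,-2,0],
    [28,-2.2,0],
    [32,-2.2,0],
    [36,-2.2,0],
    [36,-2.2,0]
  ],
  "rot": [
    [0,0,0],
    [0,0,0],
    [0,0,0],
    [0,0,0],
    [0,0,0],
    [0,0,0],
    [0,0,0],
    [0,0,0]
  ]
}}

```text
time_s: 14.07
tool_pos: [532.2, 43.2, 298.8]
ee_rot: [0.001, 0.792, 0.611, 0.001]
force: [-0.2, -1.0, -0.4]
gripper_width: 17.7
```

```bash
python3 rem.py; python3 - <<'E'
from look import *
import numpy as np
snap("scene","s14");snap("side","d14");snap("wrist","w14")
a=cv2.imread("pics/s14.png")[80:280,130:330];b=cv2.imread("pics/d14.png")[130:330,370:570];c=cv2.imread("pics/s14.png")[80:480,120:560];
cv2.imwrite("pics/m14.png",np.hstack([cv2.resize(a,(400,400)),cv2.resize(b,(400,400))]))
cv2.imwrite("pics/c14.png",c)
E
```

```text
t 14.07 board x,s [ -3.5 -35.8] z 298.8 F [-0.2 -1.  -0.4] w 17.7 j [-0.13  0.32  1.56  0.    1.26  0.13]
```

View pics/m14.png

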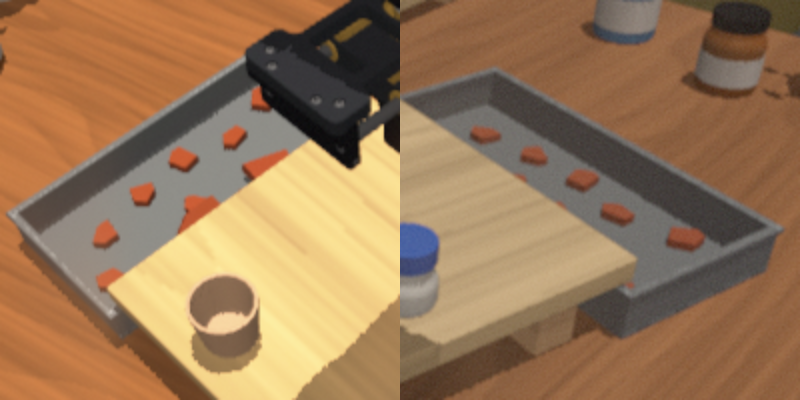

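View pics/d14.png

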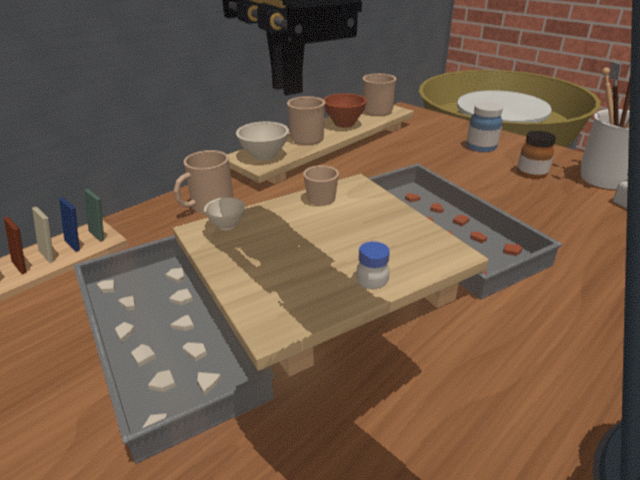

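View pics/w14.png

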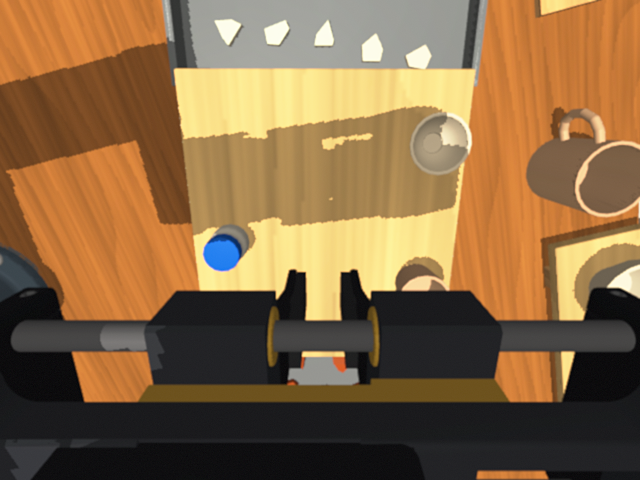

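The zoom shows all four offcuts in the tray, beyond the board edge. One stands on edge, but inside the walls. The cup (321,186), bowl (225,214) and jar (374,264) are at the same side-view pixels as at the start, and the white tray holds only cream scraps.

```bash
python3 -c "
import cv2,numpy as np
a=cv2.imread('pics/side0.png').astype(int);b=cv2.imread('pics/d14.png').astype(int)
for n,(u,v) in dict(cup=(321,186),bowl=(225,214),jar=(374,264)).items(): print(n,abs(a-b)[v-15:v+15,u-14:u+14].mean().round(1))
from workcell import close_job;print(close_job())"
```

```text
cup 6.4
bowl 17.7
jar 6.3
the job is handed in; nothing more can be done
None
```

I swept all four red offcuts off the board into the red tray, one at a time, and handed the job in at about 14 s. I used the nearly shut fingers (about 17 mm apart) just above the board and did not grip or pick up anything.

- **Offcuts:** the wrist picture shows all four inside the red tray. One, probably the corner piece, rests on its edge there. The board is bare of red clay, and no red piece shows in the white tray.
- **Cup, bowl and jar:** all three stand at the same spots in the side view as at the start. In the last before/after comparison, the cup and jar patches barely changed (about 6 grey levels). The bowl patch changed more (about 18). I put that down to the arm's shadow falling on it, because its outline is in the same place. I did not measure it separately.
- **Forces:** the wrist force readings taken after each move stayed below about 2 N.

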